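# Stand up a fallen tube in a tacking jig and hold the row clamped

## Task

The three short square tubes in the tacking jig are to be tacked side by side, but the middle one has fallen over in the lane. Stand it upright in the lane between its two neighbours and let go of it; then swing the jig's spring-return clamp arm round by its knob so that its nose pushes the three standing tubes together against the end stop, and on until the sprung nose is pressed in to its ring mark (8 mm, half its travel; never drive it solid). Keep the arm pressed there so the row stays clamped for tacking: finish while still holding it, and leave the things lying about where they are.

Things in the scene. Friction and masses are not known exactly. Their poses are not given: they have to be found in the camera images.
- jig: tacking jig, screwed to the bench: grey base plate 104 mm wide (its x), 236 mm long (its y), top 8 mm above the bench. A lane for the tubes runs along its y over x = 0, end stop at the -y end, clamp arm at the +y end on an ear of the plate at +x. Origin at bench level, on the lane's middle line, 120 mm from the end stop. Place and yaw vary.
- lane_stop (a point): foot of the end stop's face, middle of the lane (jig frame 0, -120, 8 mm). The lane floor is the plate's top, 8 mm above the bench; the lane is 46 mm wide between two steel rails, each 12 mm wide and 11 mm higher than the floor. The stop is 62 mm wide, 12 mm thick, 40 mm higher than the floor.
- tube_at_stop: square steel tube offcut, dark mill scale, 40 x 40 mm outside, 55 mm long, 3 mm wall, open at both ends, 0.19 kg; origin: centre of one open end, z along the tube towards the other end. Stands in the lane next to the end stop.
- tube_fallen: square steel tube offcut, dark mill scale, 40 x 40 mm outside, 55 mm long, 3 mm wall, open at both ends, 0.19 kg; origin: centre of one open end, z along the tube towards the other end. The fallen middle one: lies in the lane along it, on one side face (axis 20 mm above the lane floor), its origin at the end nearer the clamp arm. Its mass varies by a third. It may stand on either end.
- tube_at_arm: square steel tube offcut, dark mill scale, 40 x 40 mm outside, 55 mm long, 3 mm wall, open at both ends, 0.19 kg; origin: centre of one open end, z along the tube towards the other end. Stands in the lane at the clamp arm's end.
- lever (a joint): angle of the clamp arm, rad: 0 home, 1.08 when the arm lies square across the lane (row closed up and nose at its mark), at most 1.16. Grows anticlockwise seen from above. A flat bar 26 mm wide, 7 mm thick, 41 to 48 mm above the bench, turning on a vertical pivot; a spring of 0.3 N m at home and 0.57 N m at 1.08 swings it back when let go.
- lever_pivot (a point): the arm's pivot axis, at jig frame x = +125, y = +42 mm, 44.5 mm above the bench
- knob: round black upright knob that spins freely on the arm's free end, 210 mm from the pivot: 29 mm in diameter in its upper half, narrowing to 22 mm below, from 48 to 97 mm above the bench. Origin on its axis, 74 mm above the bench. In the jig frame it lies from the pivot at 210 mm x (-cos(a), -sin(a)), a = lever - 1.08. About 10 N on it holds the clamp.
- nose (a joint): how far the sprung nose is pressed back into its sleeve under the arm, m: 0 free, 0.008 when the dark ring on its stem meets the mouth of the sleeve, 0.016 solid. Spring 1 N to start, 1.25 N more per mm (11 N at the mark).
- nose_tip (a point): foremost point of the rounded nose (26 mm in diameter, 26 mm high), 26 mm above the bench, 120 mm along the arm from the pivot; free, it stands 50 mm ahead of the arm's middle line. It meets the third tube at a lever angle of about 0.5 to 0.65 and pushes it along the lane; from the closed row to the ring mark takes about 0.07 rad (14 mm at the knob).
- weld_magnet: red triangular welding magnet, 84 x 84 x 17 mm, lying behind the jig on the left; leave alone. Origin under its middle.
- long_tube: longer square tube offcut 40 x 40 x 110 mm, lying behind the jig; leave alone. Origin under its middle.
- pliers: locking pliers, 47 x 227 x 14 mm, lying to the right of the jig; leave alone. Origin under the middle.
- big_nut: hexagon nut, 26 x 29 x 13 mm, lying flat just in front of the jig; leave alone. Origin under its middle.
- marker: black marker, 12 mm thick, 125 mm long, lying left of the jig; leave alone. Origin under its middle.
- slug: round steel slug, 38 mm diameter, 45 mm high, standing to the left of the jig; leave alone. Origin under its middle.
Things that resemble listed ones, but are neither listed nor needed, are in the scene too. What is shaped like the tube_at_stop but purple is not meant.

How it is judged:
On the way:
1. the fallen tube stands upright on the lane floor between its neighbours, let go (((angle between tube_fallen's own z axis and vertical below 0.07 rad and x of tube_fallen in the frame of jig between -0.006 and 0.006 m and z of tube_fallen in the frame of jig between 0.004 and 0.0115 m) or (angle between tube_fallen's own z axis and vertical above 3.0716 rad and x of tube_fallen in the frame of jig between -0.006 and 0.006 m and z of tube_fallen in the frame of jig between 0.059 and 0.0665 m)) and y of tube_fallen in the frame of jig between -0.07 and 0.03 m and contact force between the fingers and tube_fallen below 0.1 N and linear speed of tube_fallen below 0.02 m/s), for 0.3 s.
At the end, for the whole second after the job is handed in: All three tubes stand upright (within 4 degrees) on the lane floor, closed up against the end stop with no more than about 4 mm of gaps in all; the sprung nose is pressed in 8 mm (5 to 11 mm passes); the arm is still and the robot still presses on its knob with more than 1 N (angle between each of tube_at_stop, tube_at_arm's own z axis and vertical below 0.07 rad and x of tube_at_stop in the frame of jig between -0.006 and 0.006 m and z of tube_at_stop in the frame of jig between 0.004 and 0.0115 m and ((angle between tube_fallen's own z axis and vertical below 0.07 rad and x of tube_fallen in the frame of jig between -0.006 and 0.006 m and z of tube_fallen in the frame of jig between 0.004 and 0.0115 m) or (angle between tube_fallen's own z axis and vertical above 3.0716 rad and x of tube_fallen in the frame of jig between -0.006 and 0.006 m and z of tube_fallen in the frame of jig between 0.059 and 0.0665 m)) and x of tube_at_arm in the frame of jig between -0.006 and 0.006 m and z of tube_at_arm in the frame of jig between 0.004 and 0.0115 m and y of tube_at_stop in the frame of jig between -0.103 and -0.0965 m and y of tube_fallen in the frame of jig between -0.065 and -0.056 m and y of tube_at_arm in the frame of jig between -0.026 and -0.0155 m and value of joint nose between 0.005 and 0.011 m and velocity of joint lever between -0.06 and 0.06 rad/s and contact force between any of the fingers, the arm and knob above 1 N); the arm keeps its last pose, push and grip.
It fails at once if one of the standing tubes was tipped over (angle between any of tube_at_stop, tube_at_arm's own z axis and vertical above 0.5 rad).
It fails at once if the sprung nose was driven solid (value of joint nose above 0.0152 m).
It fails at once if a thing lying about was moved by more than 30 mm (distance of any of weld_magnet, long_tube, pliers, big_nut, marker, slug from where it was at the start of the episode above 0.03 m).
It also fails if it takes over 64 s, if anything falls off the work surface, if the arm or the gripper's body presses on something with over 40 N, if the wrist force passes 120 N, or if a joint passes its speed limit or range.

## Robot

A 7-joint arm with a two-finger parallel gripper is mounted at the origin on a cart in front of the work surface, level with it; the furniture and walls round the work are solid. World frame = base frame: x ahead of the robot, y to its left, z up, the work surface at z = 0. Lengths are in m, angles in rad, forces in N, time in s.
With the tool pointing down it reaches from about 0.4 to 0.85 m from the base axis. Payload 4.5 kg.
Tool frame: the origin (TCP) lies at the very end of the fingers, on their centre line; the grasp point (between the pads) lies 19 mm behind it; z points along the fingers, y is the line along which they close (so a half turn about z gives the same grasp; the last joint's range is limited). The gripper opens to 88 mm and grips with 3 to 60 N. Pads are 18 mm wide; open, the fingers measure 123 mm over their backs; the gripper's body (75 mm by 187 mm) begins 45 mm behind the grasp point.
Start: joints at [1.298, 0.689, -0.195, 1.565, 0.157, 0.902, -0.215], TCP at [0.189, -0.596, 0.239] pointing down, gripper open.
Joint ranges: [-3.01, 3.01], [-0.46, 2.08], [-1.47, 1.51], [0.13, 2.56], [-1, 4.14], [0.04, 2.09], [-2.66, 2.66]. Speed limits (rad/s): [2.57, 2.57, 3.14, 3.14, 3.14, 3.14, 3.14].

## Interface

Orientations are given as a unit quaternion [x, y, z, w].
In Python, from plant import r, optics gives the robot as it stands.
- The arm moves only by the tool servo_tool, never from a script. Its arguments are lists of equal length, an entry for each row: "translation": the shift along the tool's x, y, z in m, a list of three; "turn": the turn, a rotation vector about the tool's x, y, z in rad, a list of three. In form: {"translation": [[dx, dy, dz], ...], "turn": [[rx, ry, rz], ...]}. A call has 1 to 10 rows; each row shifts and turns the commanded pose from where the row before left it, along the tool's axes as they then stand; what a row does not reach is not made up. A row lasts 1/8 s, in which the tool goes at most 62.5 mm and 10.7 degrees, less where a joint would pass 70% of its speed; a pose out of reach is approached as far as the arm can. A call is refused whole if a number of a shift passes 0.0625 or a number of a turn 0.188, either way. A call with a gripper value outside its range is refused whole. "grip" is the opening, from 0 (shut) to 1 (fully open), set as the call begins (left out, the last holds). The fingers move at their own pace and stop on an object; "grip_force" is the grip in N (left out, the last holds). Time passes only in rows, so rows that do not move let the fingers close. It gives the time, the measured TCP pose, the force, the opening and the grip force at its end, in the units of the state.
- r.get_state(): the state, without advancing time (a new reading comes with each control period).
- optics.snapshot(name): name is "side" or "top" or "wrist"; returns a dict with "img" (384x512x3 uint8, red, green, blue), "z_map" (384x512 float32, m along the optical axis (not along the pixel's ray), 0 where there is no reading), "mtx" (3x3 intrinsics, pixels), "R" (3x3) and "t" (3): a world point X has camera coordinates R X + t. Camera axes: x right, y down, z forward; pixel columns grow to the right and rows downward; lengths in m; the calibration is good to about 2 mm. The wrist camera is an equidistant fisheye: a pixel r from the principal point sees the ray r / f radians off the axis. A picture is of the moment at which its call begins.
- r.finish_job(): hands the job in; it is judged then, once.
The state is a dict: "clock": time; "q": joint angles; "qd": joint speeds; "joint_torque": joint torques, N m; "tool_pos": TCP position; "eef_rot": TCP orientation; "contact_force": force on the tool from outside, world axes, zero at the start; "moment": the same for the moment, N m; "opening": opening from 0.0 (shut) to 1.0 (fully open); "finger_force": force on a finger pad.
Only numpy, scipy, OpenCV 4.12 (cv2) and the standard library are available. Lean on these libraries where they do the work, as an engineer would, in place of code of your own. Each camera call takes 0.05 s, during which the arm holds its last target. There are 200 camera calls.

## Working session

There is one attempt and no reset: what is moved stays moved. The work goes in short steps, Python scripts to look and compute and a tool call to move; the robot and the scene stay as the last step left them, time stands still between calls to the robot, and variables do not carry over. Pictures are saved under pics/ and viewed, at most 10 in all, crops included, and the job is handed in when it is done.

Besides the shell and the picture viewer there is one more tool, called after ">>>" as name(argument=value, ...) on one line, values as JSON. servo_tool: Moves the arm, as the interface text tells. Its arguments: {"type":"object","properties":{"translation":{"type":"array"},"turn":{"type":"array"},"grip":{"type":"number"},"grip_force":{"type":"number"}},"required":["translation","turn"]}

```bash
ls; mkdir -p pics
python3 - <<'E'
from plant import r, optics
import numpy as np, cv2
for n in ["top","side"]:
    s=optics.snapshot(n); np.savez(f"pics/{n}0.npz",**s)
    cv2.imwrite(f"pics/{n}0.png",s["img"][:,:,::-1])
    print(n,s["mtx"].tolist(),s["R"].round(4).tolist(),s["t"])
a=cv2.imread("pics/top0.png");
cv2.imwrite("pics/top0b.png",cv2.resize(a,(800,600)))
print(r.get_state())
E
```

```text
pics
top [[459.1388999544061, 0.0, 267.7748418824999], [0.0, 459.1388999544061, 193.59445350749377], [0.0, 0.0, 1.0]] [[-0.0265, -0.9996, 0.0065], [-0.9874, 0.0252, -0.1564], [0.1561, -0.0106, -0.9877]] [0.13102182 0.60980015 1.1806482 ]
side [[381.62910732456794, 0.0, 250.04203707942827], [0.0, 381.62910732456794, 193.08912636906632], [0.0, 0.0, 1.0]] [[-0.9987, -0.0494, 0.0107], [-0.0381, 0.596, -0.8021], [0.0332, -0.8015, -0.5971]] [0.60772761 0.0211631  1.33399345]
{'clock': 0.1, 'q': array([ 1.29781689,  0.68988493, -0.19451881,  1.56619172,  0.15730503,
        0.90248351, -0.21512072]), 'qd': array([-0.00102648, -0.00282197,  0.00166539, -0.00226356, -0.00186274,
       -0.000884  ,  0.00018755]), 'joint_torque': array([-2.99162086e-03, -5.28493345e+01, -1.27155785e+00, -1.53836292e+01,
       -5.25871071e-02,  2.01546660e-03,  6.54495739e-05]), 'tool_pos': array([ 0.18854039, -0.59532092,  0.23801254]), 'eef_rot': array([ 9.88254582e-01,  1.52814462e-01, -1.78044294e-04, -7.68077151e-04]), 'contact_force': array([0.34293102, 0.13257259, 0.36482618]), 'moment': array([ 0.04473613, -0.04226064,  0.0390781 ]), 'finger_force': 0.0, 'opening': 1.0004301778043263}
```

View pics/top0.png

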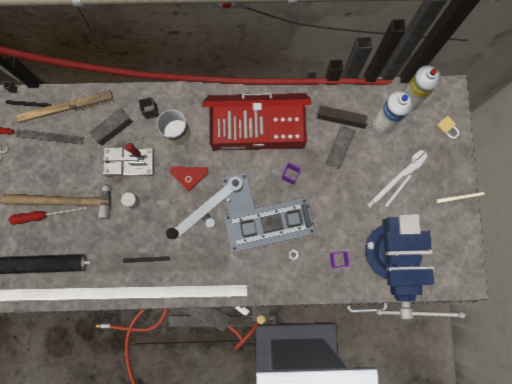

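View pics/side0.png

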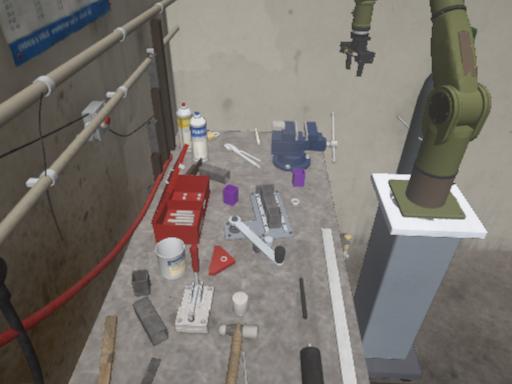

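The top view shows the jig at about (270,222), with the arm pivot at (236,184) and the knob at (173,233). The tubes lie along the lane at (249,228), (272,222) and (297,217). The purple look-alikes are at (291,173) and (340,259). Next I'll measure from the depth.

```bash
cat > h.py <<'E'
import numpy as np, cv2
from plant import r, optics
def cloud(s):
    z=s["z_map"].astype(float); v,u=np.mgrid[:z.shape[0],:z.shape[1]]
    K=s["mtx"]; P=np.stack([(u-K[0,2])/K[0,0]*z,(v-K[1,2])/K[1,1]*z,z],-1)
    W=(P-s["t"])@s["R"]; W[z==0]=np.nan
    return W
def proj(s,X):
    c=np.atleast_2d(X)@s["R"].T+s["t"]; p=c@s["mtx"].T
    return p[:,:2]/p[:,2:]
E
python3 - <<'E'
from h import *
S={n:dict(np.load(f"pics/{n}0.npz")) for n in ("top","side")}
W=cloud(S["top"]); Z=W[...,2]
for name,(u,v) in dict(tabl=(215,260),knob=(173,233),piv=(236,184),t1=(249,228),t2=(272,222),t3=(297,217),st=(308,214)).items(): print(name,W[v,u].round(4))
Ws=cloud(S["side"])
for name,(u,v) in dict(knob=(280,254),piv=(235,222)).items(): print('side',name,Ws[v,u].round(4))
# upscaled crops with grayscale
a=cv2.resize(S["top"]["img"][165:260,155:325],None,fx=4.6,fy=4.6,interpolation=cv2.INTER_CUBIC)
cv2.imwrite("pics/c1.png",a[:,:,::-1])
zz=np.clip(np.nan_to_num(Z[165:260,155:325]),-0.005,0.1); print((np.nan_to_num(Z[195:245:3,225:318:4])*1000).astype(int))
E
```

```text
tabl [ 0.4417  0.2633 -0.005 ]
knob [0.5108 0.3588 0.0924]
piv [0.6409 0.1995 0.0493]
t1 [0.5258 0.1685 0.0049]
t2 [0.5365 0.106  0.0481]
t3 [0.5523 0.0363 0.0081]
st [0.5553 0.0098 0.0483]
side knob [0.5124 0.3796 0.0861]
side piv [0.6438 0.2171 0.0483]
[[46  8  7  7  4  5  5 -2  0  4 -2  2  0 -3 -2 -2 -1 -2  0  0  0 -2  0  2]
 [ 8 30  7  2  9  9  7  0 -3 -1  0  1  0  0  0  0  0  0 -6  6  6 -2 -3  1]
 [-1 25  7  6  7  9  7 -1  3  0 -2 -2 -7  1  0 -1  9  8  6  6  2 -3  2 -1]
 [-2  6  5  9  6  9  8  8 -2 -3  2 -1  4  9  7  9  7  7  9  4 43  2  0 -3]
 [-1  9 10  8  6  7 10  5 -4  4  9  9  6  8  8 22 16 21 21 18 48  5 -2 -2]
 [-1  6  7  8  4  0 11  4  7  6  9  7 12 14 17 16 63 64 51  5 44  4 -2  0]
 [-2 11  9  8 10  2  5  9  7 20 18 18 19 16  6 48 10  9  9  7 48  5 -2 -2]
 [ 5  8  8  6 10 20 18 17 21 16 12 45 48 48  6 23  4  9  4 64 41 45 -1 -2]
 [ 8  5 19 21 23 15 63 60  5 42 44 46 45 47 45  7  7  6  3 60 41 48  0 -2]
 [ 6  5 17 18 50 31 10  8  6 47 47 46 48 44 44  9  7  7  4 57 23 46  5 -2]
 [ 3  7  0  5 27 10  8  5  3  4 46 43 42 46 47  8 62 48 19  5  9 42  8 -1]
 [ 0  8  5 10 57  9  4  6  7  9 47 46 47 44 41  6 15 17 13 21 16  7  8  4]
 [ 1  3  7  5 64  4  6  6  6  5 48 29  5 16 19 15 19 22 11  5  8  8  2  0]
 [ 4  7  6  2  7 59 61 44  6  4 17 23 15 19 20  0  7  5 14  7 11  6  1 -4]
 [ 0  8  6  2  7  2 21 18 17 13 16  9  6  8  6  5  2  6  4  0  0  0 -1 -4]
 [ 0  3  7 15 15 19 21 16  7  5  9  4  1  0  4 -2  0 -1 -1 -4  1  3 -4  4]
 [ 1 -1  5 19 17  9  5  6  6 10  5  4 -3 -3  0  0 -3  3 -2  0 -1 -2 -2 -3]]
```

View pics/c1.png

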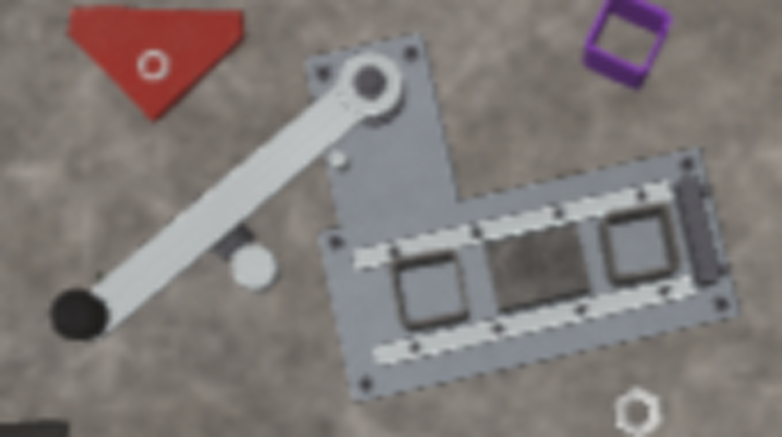

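```bash
cat > fit.py <<'E'
from h import *
from scipy.optimize import least_squares
s=dict(np.load("pics/top0.npz"))
px=lambda c:(np.array(c,float)+.5)/4.6-.5+[155,165]
def J(p,q):
    c,sn=np.cos(p[2]),np.sin(p[2]); q=np.atleast_2d(q)
    return np.c_[p[0]+c*q[:,0]-sn*q[:,1],p[1]+sn*q[:,0]+c*q[:,1],q[:,2]]
obs=px([(702,149),(739,313),(359,402),(321,232),(371,82),(79,314)])
def model(p):
    e=p[3]; k=p[4]-1.08
    return J(p,[(.052,e,.008),(-.052,e,.008),(-.052,e+.236,.008),(.052,e+.236,.008),(.125,.042,.052),(.125-.21*np.cos(k),.042-.21*np.sin(k),.097)])
f=least_squares(lambda p:(proj(s,model(p))-obs).ravel(),[.53,.11,.2,-.136,0])
p=f.x; print(p.round(4)); print(f.fun.reshape(-1,2).round(2))
np.save("pose.npy",p)
# tubes: depth points
W=cloud(s).reshape(-1,3); W=W[np.isfinite(W[:,2])]
c,sn=np.cos(p[2]),np.sin(p[2]); d=W[:,:2]-p[:2]
L=np.c_[c*d[:,0]+sn*d[:,1],-sn*d[:,0]+c*d[:,1],W[:,2]]
m=(abs(L[:,0])<.027)&(L[:,2]>.038)&(L[:,2]<.055)&(L[:,1]>-.11)&(L[:,1]<.03); 
Q=L[m]; 
m2=(abs(Q[:,0])<.012); print('fallen y hist'); print(np.histogram(Q[m2][:,1],bins=np.arange(-.11,.035,.005)))
Q2=Q[(Q[:,1]>-.06)&(Q[:,1]<-.0)]; print(np.percentile(Q2,[2,50,98],axis=0).round(4))
H=L[(abs(L[:,0])<.03)&(L[:,2]>.057)&(L[:,2]<.07)]
for lo,hi in((-.12,-.06),(-.02,.06)):
    h=H[(H[:,1]>lo)&(H[:,1]<hi)]; print(len(h),np.percentile(h,[3,97],axis=0).round(4))
def back(c,z):
    u=px(c); K=s["mtx"]; ray=s["R"].T@np.array([(u[0]-K[0,2])/K[0,0],(u[1]-K[1,2])/K[1,1],1]); C=-s["R"].T@s["t"]
    w=C+ray*(z-C[2])/ray[2]; d=w[:2]-p[:2]; return np.array([c_*1 for c_ in (c0*d[0]+s0*d[1],-s0*d[0]+c0*d[1])])
c0,s0=c,sn
for n,pts,z in(("stop",[(602,213),(668,205),(680,275),(612,288)],.063),("arm",[(393,257),(460,250),(467,318),(403,330)],.063),("fall",[(487,240),(578,224),(591,290),(499,311)],.048)):
    b=np.array([back(q,z) for q in pts]); print(n,b.mean(0).round(4),b.round(4).tolist())
E
python3 fit.py
```

```text
[ 0.5303  0.1349  0.1956 -0.1425  0.0088]
[[ 0.3  -0.76]
 [ 1.16  0.37]
 [-0.92  0.22]
 [-0.57 -0.13]
 [ 0.35 -0.04]
 [-0.28  0.24]]
fallen y hist
(array([ 4,  3,  0,  0,  0,  0,  0,  0,  4,  0,  0, 16, 17, 17, 17, 17, 17,
       17, 17, 17, 17, 17,  1,  0,  0,  0,  0,  0,  0]), array([-1.10000000e-01, -1.05000000e-01, -1.00000000e-01, -9.50000000e-02,
       -9.00000000e-02, -8.50000000e-02, -8.00000000e-02, -7.50000000e-02,
       -7.00000000e-02, -6.50000000e-02, -6.00000000e-02, -5.50000000e-02,
       -5.00000000e-02, -4.50000000e-02, -4.00000000e-02, -3.50000000e-02,
       -3.00000000e-02, -2.50000000e-02, -2.00000000e-02, -1.50000000e-02,
       -1.00000000e-02, -5.00000000e-03,  9.71445147e-17,  5.00000000e-03,
        1.00000000e-02,  1.50000000e-02,  2.00000000e-02,  2.50000000e-02,
        3.00000000e-02,  3.50000000e-02]))
[[-0.0192 -0.0537  0.0415]
 [-0.0006 -0.0273  0.0469]
 [ 0.0189 -0.0011  0.0513]]
68 [[-0.0195 -0.1077  0.0588]
 [ 0.0199 -0.068   0.0654]]
68 [[-0.019   0.0166  0.0577]
 [ 0.0205  0.0555  0.0652]]
stop [-0.003  -0.0872] [[0.0198, -0.07], [0.016, -0.1078], [-0.0245, -0.1053], [-0.0232, -0.0659]]
arm [-0.001   0.0346] [[0.0213, 0.0517], [0.0169, 0.0136], [-0.0217, 0.0181], [-0.0204, 0.0549]]
fall [-0.0006 -0.0286] [[0.0207, -0.0028], [0.0182, -0.0561], [-0.0206, -0.0548], [-0.0208, -0.0006]]
```

The crop (offset (155,165), scale 4.6) shows the candidates:

| Crop pixel | What it is |
|---|---|
| (540,268) | closed-topped side face, 48 mm high: the fallen tube, chosen |
| (640,245) | standing tube at the stop |
| (432,290) | standing tube at the arm |
| (627,40) and top-image (340,259) | purple look-alikes, excluded |

The plan is to grip across the lane with the tool leaned slightly towards -y. I'll slide the tube +y to make room, lift it, and roll it about 65°. Then I set it on its edge and let it rock upright.

```bash
cat >> h.py <<'E'
from scipy.spatial.transform import Rotation as Ro
pj=np.load("pose.npy"); yaw=pj[2]
Rj=Ro.from_euler('z',yaw)
def jw(x,y,z): return np.array([pj[0],pj[1],0])+Rj.apply([x,y,z])
def wj(w): return Rj.inv().apply(np.array(w)-[pj[0],pj[1],0])
R0=Rj*Ro.from_matrix(np.array([[0,1,0],[1,0,0],[0,0,-1]]).T)  # cols: tool x=jig y, y=jig x, z=down
def lean(th,rz=0): # +th: body leans to jig -y ; rz about tool z
    return R0*Ro.from_euler('y',th)*Ro.from_euler('z',rz)
def rows(P,R,n,start=None):
    s=r.get_state(); p0=s["tool_pos"]; q0=Ro.from_quat(s["eef_rot"])
    if start: p0,q0=start
    rv=(q0.inv()*R).as_rotvec()/n; d=(np.array(P)-p0)/n; T=[]
    for i in range(n): T.append((q0*Ro.from_rotvec(rv*i)).inv().apply(d).round(4).tolist())
    print(T); print([rv.round(4).tolist()]*1,'x',n, 'jig now',wj(p0).round(4))
    return P,R
def st():
    s=r.get_state(); q=Ro.from_quat(s["eef_rot"]); 
    print('t',s["clock"],'jig',wj(s["tool_pos"]).round(4),'q',s["q"].round(2),'F',Rj.inv().apply(s["contact_force"]).round(2),'op',round(s["opening"],3),round(s["finger_force"],2),'rv',(R0.inv()*q).as_rotvec().round(3))
E
python3 - <<'E'
from h import *
a=rows(jw(0,-.04,.2),lean(0),14)
E
```

```text
[[0.0387, -0.0395, 0.0028], [0.0426, -0.0353, 0.0028], [0.0461, -0.0306, 0.0028], [0.049, -0.0257, 0.0028], [0.0514, -0.0204, 0.0027], [0.0532, -0.015, 0.0027], [0.0545, -0.0094, 0.0027], [0.0552, -0.0036, 0.0027], [0.0553, 0.0021, 0.0027], [0.0547, 0.0079, 0.0027], [0.0536, 0.0135, 0.0027], [0.0519, 0.019, 0.0027], [0.0497, 0.0243, 0.0027], [0.0469, 0.0294, 0.0027]]
[[-0.0001, -0.0001, -0.1043]] x 14 jig now [-0.4772 -0.6498  0.238 ]
```

>>> servo_tool(translation=[[0.0387, -0.0395, -0.01], [0.0426, -0.0353, -0.01], [0.0461, -0.0306, -0.01], [0.049, -0.0257, -0.01], [0.0514, -0.0204, 0], [0.0532, -0.015, 0], [0.0545, -0.0094, 0], [0.0552, -0.0036, 0]], turn=[[0, 0, -0.104], [0, 0, -0.104], [0, 0, -0.104], [0, 0, -0.104], [0, 0, -0.104], [0, 0, -0.104], [0, 0, -0.104], [0, 0, -0.104]], grip=1, grip_force=30)

```text
clock: 1.1
tool_pos: [0.3893, -0.1996, 0.2787]
eef_rot: [0.841, 0.54, -0.0, 0.0]
contact_force: [0.4, -0.8, 0.6]
opening: 0.998
finger_force: 0.0
```

>>> servo_tool(translation=[[0.0553, 0.0021, 0], [0.0547, 0.0079, 0.005], [0.0536, 0.0135, 0.005], [0.0519, 0.019, 0.01], [0.0497, 0.0243, 0.01], [0.0469, 0.0294, 0.01], [0, 0, 0], [0, 0, 0]], turn=[[0, 0, -0.104], [0, 0, -0.104], [0, 0, -0.104], [0, 0, -0.104], [0, 0, -0.104], [0, 0, -0.104], [0, 0, 0], [0, 0, 0]])

```text
clock: 2.1
tool_pos: [0.5389, 0.0936, 0.2382]
eef_rot: [0.636, 0.771, -0.001, -0.0]
contact_force: [-0.8, -1.0, 0.2]
opening: 1.0
finger_force: 0.0
```

Run:
```python
from h import *
st(); w=optics.snapshot("wrist"); cv2.imwrite("pics/w1.png",w["img"][:,:,::-1]); print(w["mtx"],-w["R"].T@w["t"],np.nanmax(w["z_map"]))
np.savez("pics/w1.npz",**w)
```

```text
t 2.1 jig [ 0.0004 -0.0421  0.2382] q [ 0.09  0.64 -0.58  1.79  0.45  0.85 -0.51] F [-0.95 -0.85  0.17] op 1.0 0.0 rv [ 0.002 -0.001  0.004]
[[297.31863964   0.         248.35842218]
 [  0.         297.31863964 190.70975393]
 [  0.           0.           1.        ]] [0.52635418 0.16277492 0.38400639] 1.4547223
```

```bash
cat >> h.py <<'E'
def wcloud(s):
    z=s["z_map"].astype(float); v,u=np.mgrid[:z.shape[0],:z.shape[1]]; K=s["mtx"]
    a=(u-K[0,2])/K[0,0]; b=(v-K[1,2])/K[1,1]; th=np.hypot(a,b)+1e-9
    k=np.tan(np.minimum(th,1.4))/th
    P=np.stack([a*k*z,b*k*z,z],-1); P[(z==0)|(th>1.2)]=np.nan
    W=(P-s["t"])@s["R"]
    return W
def jl(W): return Rj.inv().apply(W.reshape(-1,3)-[pj[0],pj[1],0])
E
python3 - <<'E'
from h import *
w=dict(np.load("pics/w1.npz")); W=wcloud(w).reshape(-1,3); L=jl(W[np.isfinite(W[:,2])])
box=lambda x,y,z: L[(L[:,0]>x[0])&(L[:,0]<x[1])&(L[:,1]>y[0])&(L[:,1]<y[1])&(L[:,2]>z[0])&(L[:,2]<z[1])]
def pc(n,b): print(n,len(b),np.percentile(b,[2,50,98],axis=0).round(4).tolist())
pc('fall',box((-.03,.03),(-.065,.01),(.042,.054)))
pc('stopt',box((-.03,.03),(-.12,-.06),(.058,.07)))
pc('armt',box((-.03,.03),(0,.08),(.058,.07)))
pc('rail-',box((-.045,-.02),(-.1,.05),(.014,.024)))
pc('rail+',box((.02,.045),(-.1,.05),(.014,.024)))
pc('stop',box((-.04,.04),(-.145,-.112),(.042,.054)))
pc('knob',box((-.02,.07),(.19,.27),(.085,.105)))
pc('plate',box((-.05,-.038),(-.1,.05),(-.01,.014)))
cv2.imwrite("pics/w1b.png",w["img"][:,:,::-1])
E
```

```text
fall 1626 [[-0.0164, -0.0524, 0.0449], [0.0028, -0.0256, 0.0478], [0.0223, 0.0008, 0.0495]]
stopt 401 [[-0.017, -0.1065, 0.0583], [0.0037, -0.0881, 0.0627], [0.023, -0.0661, 0.0641]]
armt 403 [[-0.0163, 0.0172, 0.0606], [0.0051, 0.0378, 0.0629], [0.0232, 0.0573, 0.0644]]
rail- 1093 [[-0.0313, -0.096, 0.0171], [-0.0257, -0.02, 0.0189], [-0.0202, 0.0468, 0.0219]]
rail+ 1153 [[0.0262, -0.0963, 0.0169], [0.0322, -0.0228, 0.0189], [0.0383, 0.0466, 0.022]]
stop 503 [[-0.026, -0.1266, 0.0429], [0.0037, -0.1205, 0.0476], [0.0335, -0.1159, 0.0493]]Traceback (most recent call last):
  File "<stdin>", line 11, in <module>
  File "<stdin>", line 4, in pc
    return _quantile_unchecked(
        a, q, axis, out, overwrite_input, method, keepdims, weights)
    return _ureduce(a,
                    func=_quantile_ureduce_func,
    ...<5 lines>...
                    overwrite_input=overwrite_input,
                    method=method)
    r = func(a, **kwargs)
    result = _quantile(arr,
                       quantiles=q,
    ...<2 lines>...
                       out=out,
                       weights=wgt)
    slices_having_nans = np.isnan(arr[-1, ...])
                                  ~~~^^^^^^^^^
IndexError: index -1 is out of bounds for axis 0 with size 0
```

View pics/w1.png

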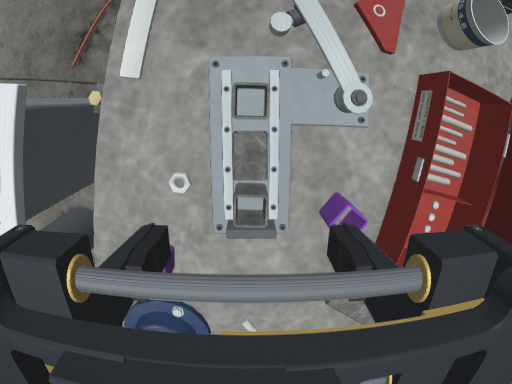

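The wrist view shows the fallen tube at (251,155) between the standing ones at (251,101) and (250,207). The wrist cloud puts the jig about 3 mm further in x and 2 mm in y, so I'll average the two views and plan the grasp.

```bash
python3 - <<'E'
from h import *
w=dict(np.load("pics/w1.npz")); W=wcloud(w).reshape(-1,3); L=jl(W[np.isfinite(W[:,2])])
for lo,hi in((-.034,-.018),(.024,.04)):
    b=L[(L[:,0]>lo)&(L[:,0]<hi)&(abs(L[:,1]+.025)<.07)&(abs(L[:,2]-.019)<.004)]; print(np.polyfit(b[:,1],b[:,0],1))
p=np.load("pose.npy"); p[:2]=jw(.002,.001,0)[:2]; np.save("pose.npy",p)
E
python3 - <<'E'
from h import *
th=.35
a=rows(jw(0,-.039,.1),lean(th),4)
b=rows(jw(0,-.039,.0255),lean(th),4,a)
# test lean other way from here
c=rows(jw(0,-.039,.2),lean(-.85),8)
E
```

```text
[-0.00317776 -0.02562012]
[-0.00368658  0.03221299]
[[0.0013, 0.0005, 0.0346], [-0.0018, 0.0005, 0.0346], [-0.0048, 0.0005, 0.0343], [-0.0078, 0.0005, 0.0337]]
[[-0.0001, 0.0879, -0.0014]] x 4 jig now [-0.0018 -0.0439  0.2384]
[[-0.0064, -0.0, 0.0175], [-0.0064, -0.0, 0.0175], [-0.0064, -0.0, 0.0175], [-0.0064, -0.0, 0.0175]]
[[0.0, 0.0, 0.0]] x 4 jig now [ 0.    -0.039  0.1  ]
[[0.0006, 0.0002, 0.0048], [0.0011, 0.0002, 0.0047], [0.0016, 0.0002, 0.0046], [0.0021, 0.0002, 0.0044], [0.0025, 0.0002, 0.0041], [0.003, 0.0002, 0.0038], [0.0033, 0.0002, 0.0035], [0.0037, 0.0002, 0.0031]]
[[-0.0005, -0.1061, -0.0006]] x 8 jig now [-0.0018 -0.0439  0.2384]
```

Yaw agrees. I'll test the final lean in free space first.

>>> servo_tool(translation=[[0, 0, 0], [0, 0, 0], [0, 0, 0], [0, 0, 0], [0, 0, 0], [0, 0, 0], [0, 0, 0]], turn=[[0, -0.17, 0], [0, -0.17, 0], [0, -0.17, 0], [0, -0.17, 0], [0, -0.17, 0], [0, -0.04, 0], [0, 0, 0]])

```text
clock: 3.02
tool_pos: [0.5395, 0.0932, 0.2388]
eef_rot: [0.575, 0.696, -0.274, 0.332]
contact_force: [0.1, -0.9, 0.1]
opening: 1.0
finger_force: 0.0
```

Run:
```python
from h import *
st()
a=rows(jw(0,-.039,.105),lean(.35),8)
```

```text
t 3.025 jig [-0.0012 -0.0437  0.2388] q [-0.59  0.82 -0.16  1.75  0.88  1.32 -1.11] F [-0.08 -0.93  0.12] op 1.0 0.0 rv [ 0.003 -0.89   0.005]
[[0.0134, 0.0002, 0.0101], [0.0116, 0.0002, 0.012], [0.0096, 0.0002, 0.0137], [0.0074, 0.0002, 0.015], [0.005, 0.0002, 0.016], [0.0025, 0.0002, 0.0165], [-0.0001, 0.0002, 0.0167], [-0.0027, 0.0002, 0.0165]]
[[-0.0003, 0.1549, -0.0007]] x 8 jig now [-0.0012 -0.0437  0.2388]
```

>>> servo_tool(translation=[[0.0134, 0.0002, 0.0101], [0.0116, 0.0002, 0.012], [0.0096, 0.0002, 0.0137], [0.0074, 0.0002, 0.015], [0.005, 0.0002, 0.016], [0.0025, 0.0002, 0.0165], [0, 0.0002, 0.0167], [-0.0027, 0.0002, 0.0165], [0, 0, 0]], turn=[[0, 0.155, 0], [0, 0.155, 0], [0, 0.155, 0], [0, 0.155, 0], [0, 0.155, 0], [0, 0.155, 0], [0, 0.155, 0], [0, 0.155, 0], [0, 0, 0]])

```text
clock: 4.15
tool_pos: [0.5405, 0.0907, 0.1028]
eef_rot: [0.632, 0.755, 0.109, -0.134]
contact_force: [0.1, -0.3, -0.1]
opening: 1.002
finger_force: 0.0
```

Run:
```python
from h import *
st()
a=rows(jw(0,-.039,.0255),lean(.35),6)
```

```text
t 4.15 jig [-0.0006 -0.0463  0.1028] q [ 0.38  0.95 -0.77  1.86  0.49  0.57 -0.38] F [ 0.07 -0.32 -0.06] op 1.002 0.0 rv [0.001 0.347 0.018]
[[-0.0032, 0.0001, 0.0125], [-0.0032, 0.0001, 0.0125], [-0.0033, 0.0001, 0.0125], [-0.0033, 0.0001, 0.0125], [-0.0033, 0.0001, 0.0125], [-0.0033, 0.0001, 0.0125]]
[[0.0004, 0.0005, -0.003]] x 6 jig now [-0.0006 -0.0463  0.1028]
```

>>> servo_tool(translation=[[-0.0032, 0.0001, 0.0125], [-0.0032, 0.0001, 0.0125], [-0.0033, 0.0001, 0.0125], [-0.0033, 0.0001, 0.0125], [-0.0033, 0.0001, 0.0125], [-0.0033, 0.0001, 0.0125], [0, 0, 0]], turn=[[0, 0, -0.003], [0, 0, -0.003], [0, 0, -0.003], [0, 0, -0.003], [0, 0, -0.003], [0, 0, -0.003], [0, 0, 0]])

```text
clock: 5.03
tool_pos: [0.5388, 0.1066, 0.0267]
eef_rot: [0.62, 0.765, 0.111, -0.134]
contact_force: [-1.3, 0.0, 0.3]
opening: 0.998
finger_force: 0.0
```

Run:
```python
from h import *
st()
a=rows(jw(0,-.039,.0255),lean(.35),1)
```

```text
t 5.025 jig [ 0.0008 -0.0304  0.0267] q [ 0.3   1.06 -0.67  1.87  0.57  0.43 -0.41] F [-1.25  0.27  0.3 ] op 0.998 0.0 rv [-0.002  0.35  -0.014]
[[-0.0085, -0.0009, -0.0019]]
[[-0.0007, 0.0, 0.0142]] x 1 jig now [ 0.0008 -0.0304  0.0267]
```

>>> servo_tool(translation=[[-0.0085, -0.001, -0.0015], [0, 0, 0], [0, 0, 0]], turn=[[0, 0, 0.012], [0, 0, 0], [0, 0, 0]])

```text
clock: 5.4
tool_pos: [0.5406, 0.0978, 0.0266]
eef_rot: [0.624, 0.762, 0.111, -0.134]
contact_force: [0.1, -0.8, -0.8]
opening: 1.005
finger_force: 0.0
```

Run:
```python
from h import *
st()
```

```text
t 5.4 jig [ 0.0009 -0.0393  0.0266] q [ 0.32  1.06 -0.67  1.87  0.57  0.43 -0.4 ] F [-0.07 -0.76 -0.75] op 1.005 0.0 rv [-0.002  0.35  -0.002]
```

Now close.

>>> servo_tool(translation=[[0, 0, 0], [0, 0, 0], [0, 0, 0], [0, 0, 0], [0, 0, 0], [0, 0, 0], [0, 0, 0], [0, 0, 0]], turn=[[0, 0, 0], [0, 0, 0], [0, 0, 0], [0, 0, 0], [0, 0, 0], [0, 0, 0], [0, 0, 0], [0, 0, 0]], grip=0.35, grip_force=30)

```text
clock: 6.4
tool_pos: [0.5402, 0.0981, 0.0263]
eef_rot: [0.624, 0.762, 0.111, -0.134]
contact_force: [-0.4, -0.1, 0.6]
opening: 0.449
finger_force: 30.0
```

Run:
```python
from h import *
st()
rows(jw(.0,.002,.028),lean(.35),8)
```

```text
t 6.4 jig [ 0.0006 -0.039   0.0263] q [ 0.32  1.06 -0.67  1.87  0.57  0.43 -0.4 ] F [-0.41 -0.03  0.6 ] op 0.449 29.99 rv [-0.002  0.35  -0.002]
[[0.0049, -0.0001, 0.0016], [0.0049, -0.0001, 0.0016], [0.0049, -0.0001, 0.0016], [0.0049, -0.0001, 0.0016], [0.0049, -0.0001, 0.0016], [0.0049, -0.0001, 0.0016], [0.0049, -0.0001, 0.0016], [0.0049, -0.0001, 0.0016]]
[[0.0001, 0.0, 0.0003]] x 8 jig now [ 0.0006 -0.039   0.0263]
```

>>> servo_tool(translation=[[0.0005, 0, -0.0015], [0.0045, 0, 0.00165], [0.0045, 0, 0.00165], [0.0045, 0, 0.00165], [0.0045, 0, 0.00165], [0.0045, 0, 0.00165], [0.0045, 0, 0.00165], [0.0045, 0, 0.00165], [0.0045, 0, 0.00165], [0, 0, 0]], turn=[[0, 0, 0], [0, 0, 0], [0, 0, 0], [0, 0, 0], [0, 0, 0], [0, 0, 0], [0, 0, 0], [0, 0, 0], [0, 0, 0], [0, 0, 0]])

```text
clock: 7.65
tool_pos: [0.5324, 0.1367, 0.0279]
eef_rot: [0.624, 0.762, 0.111, -0.134]
contact_force: [-0.5, -0.4, -1.9]
opening: 0.449
finger_force: 30.0
```

Run:
```python
from h import *
st()
a=rows(jw(.0,-.035,.14),lean(.35),4)
b=rows(jw(.0,-.035,.14),lean(-.8),8,a)
```

```text
t 7.65 jig [0.0004 0.0003 0.0279] q [ 0.24  1.05 -0.65  1.89  0.56  0.38 -0.46] F [-0.55 -0.29 -1.87] op 0.449 29.99 rv [-0.001  0.351 -0.003]
[[0.0013, -0.0001, -0.0293], [0.0013, -0.0001, -0.0293], [0.0013, -0.0001, -0.0293], [0.0013, -0.0001, -0.0293]]
[[0.0002, -0.0002, 0.0009]] x 4 jig now [0.0004 0.0003 0.0279]
[[0.0, 0.0, 0.0], [0.0, 0.0, 0.0], [0.0, 0.0, 0.0], [0.0, 0.0, 0.0], [0.0, 0.0, 0.0], [0.0, 0.0, 0.0], [0.0, 0.0, 0.0], [0.0, 0.0, 0.0]]
[[0.0, -0.1438, 0.0]] x 8 jig now [ 0.    -0.035  0.14 ]
```

>>> servo_tool(translation=[[0.0013, 0, -0.0293], [0.0013, 0, -0.0293], [0.0013, 0, -0.0293], [0.0013, 0, -0.0293]], turn=[[0, 0, 0], [0, 0, 0], [0, 0, 0], [0, 0, 0]])

```text
clock: 8.15
tool_pos: [0.5391, 0.101, 0.1406]
eef_rot: [0.624, 0.762, 0.111, -0.134]
contact_force: [0.3, 0.1, -2.7]
opening: 0.452
finger_force: 30.0
```

>>> servo_tool(translation=[[0, 0, 0], [0, 0, 0], [0, 0, 0], [0, 0, 0], [0, 0, 0], [0, 0, 0], [0, 0, 0], [0, 0, 0], [0, 0, 0]], turn=[[0, -0.15, 0], [0, -0.15, 0], [0, -0.15, 0], [0, -0.15, 0], [0, -0.15, 0], [0, -0.15, 0], [0, -0.15, 0], [0, -0.15, 0], [0, 0, 0]])

```text
clock: 9.28
tool_pos: [0.5378, 0.1052, 0.1366]
eef_rot: [0.575, 0.707, -0.26, 0.318]
contact_force: [0.5, -0.7, -1.2]
opening: 0.455
finger_force: 30.0
```

Run:
```python
from h import *
st()
w=optics.snapshot("wrist"); cv2.imwrite("pics/w2.png",w["img"][:,:,::-1])
s=optics.snapshot("side"); np.savez("pics/s2.npz",**s)
L=jl(cloud(s)); L=L[np.isfinite(L[:,2])]
for n,b in(('arm',(.02,.1)),('stop',(-.12,-.055))):
    h=L[(abs(L[:,0])<.03)&(L[:,1]>b[0])&(L[:,1]<b[1])&(abs(L[:,2]-.0625)<.006)]; print(n,len(h),np.percentile(h,[3,97],axis=0).round(4) if len(h) else '')
cv2.imwrite("pics/s2c.png",cv2.resize(s["img"][130:270,190:330],(700,700),interpolation=cv2.INTER_CUBIC)[50:650,:,::-1])
```

```text
t 9.275 jig [-0.0004 -0.0315  0.1366] q [-0.65  0.96 -0.07  1.78  0.89  1.12 -1.2 ] F [ 0.35 -0.81 -1.22] op 0.455 29.99 rv [-0.002 -0.846 -0.009]
arm 66 [[-0.0197  0.0406  0.057 ]
 [ 0.0191  0.0817  0.0645]]
stop 15 [[-0.0028 -0.0812  0.0571]
 [ 0.0195 -0.0641  0.0638]]
```

View pics/s2c.png

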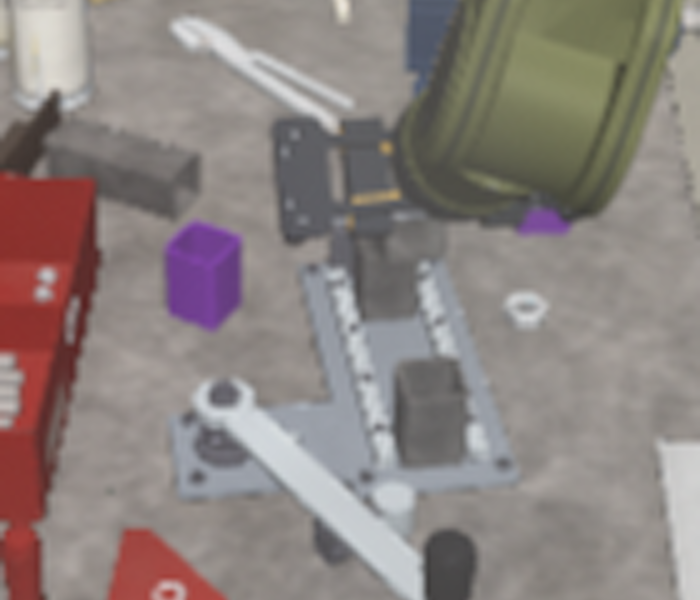

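The view shows the tube held above the lane with about 21° of tilt left. The arm-side tube stands at (430,410), pushed back to y of about 41–81 mm. Lowering now.

Run:
```python
from h import *
a=rows(jw(.0007,-.039,.056),lean(-.85),7)
```

```text
[[0.0087, 0.0001, 0.0082], [0.0087, 0.0001, 0.0082], [0.0087, 0.0001, 0.0082], [0.0087, 0.0001, 0.0082], [0.0087, 0.0001, 0.0082], [0.0087, 0.0001, 0.0082], [0.0087, 0.0001, 0.0082]]
[[0.0004, -0.0003, 0.0001]] x 7 jig now [ 0.0002 -0.036   0.1395]
```

>>> servo_tool(translation=[[0.0087, 0.0001, 0.0082], [0.0087, 0.0001, 0.0082], [0.0087, 0.0001, 0.0082], [0.0087, 0.0001, 0.0082], [0.0087, 0.0001, 0.0082], [0.0087, 0.0001, 0.0082], [0.0087, 0.0001, 0.0082], [0, 0, 0], [0, 0, 0]], turn=[[0, 0, 0], [0, 0, 0], [0, 0, 0], [0, 0, 0], [0, 0, 0], [0, 0, 0], [0, 0, 0], [0, 0, 0], [0, 0, 0]])

```text
clock: 10.5
tool_pos: [0.5411, 0.0983, 0.0562]
eef_rot: [0.578, 0.704, -0.261, 0.32]
contact_force: [0.2, -0.0, -2.0]
opening: 0.45
finger_force: 30.0
```

Run:
```python
from h import *
st()
```

```text
t 10.5 jig [ 0.0014 -0.039   0.0562] q [-0.65  1.1  -0.05  1.77  0.94  1.03 -1.31] F [ 0.23 -0.06 -1.97] op 0.45 29.99 rv [-0.003 -0.85  -0.001]
```

>>> servo_tool(translation=[[0.0011, -0.0003, 0.001], [0.0011, -0.0003, 0.001], [0.0011, 0, 0.001], [0, 0, 0]], turn=[[0, 0, 0], [0, 0, 0], [0, 0, 0], [0, 0, 0]])

```text
clock: 11.0
tool_pos: [0.5403, 0.0981, 0.0515]
eef_rot: [0.578, 0.704, -0.261, 0.32]
contact_force: [0.2, 0.4, -1.8]
opening: 0.455
finger_force: 30.0
```

Run:
```python
from h import *
st()
```

```text
t 11.0 jig [ 0.0006 -0.039   0.0515] q [-0.65  1.11 -0.04  1.77  0.95  1.03 -1.31] F [ 0.28  0.33 -1.82] op 0.455 29.99 rv [-0.003 -0.85  -0.001]
```

>>> servo_tool(translation=[[0.0008, 0, 0.0007], [0.0008, 0, 0.0007], [0, 0, 0]], turn=[[0, 0, 0], [0, 0, 0], [0, 0, 0]])

```text
clock: 11.38
tool_pos: [0.5405, 0.0981, 0.0507]
eef_rot: [0.578, 0.704, -0.261, 0.32]
contact_force: [-1.6, 2.7, 5.4]
opening: 0.457
finger_force: 30.0
```

>>> servo_tool(translation=[[0.0008, 0, 0.0007], [0, 0, 0]], turn=[[0, 0, 0], [0, 0, 0]])

```text
clock: 11.62
tool_pos: [0.5404, 0.098, 0.0506]
eef_rot: [0.578, 0.704, -0.261, 0.321]
contact_force: [-3.5, 4.1, 10.7]
opening: 0.449
finger_force: 30.0
```

>>> servo_tool(translation=[[-0.0009, 0, -0.0008], [0, 0, 0], [0, 0, 0]], turn=[[0, 0, 0], [0, 0, 0], [0, 0, 0]], grip_force=4)

```text
clock: 12.0
tool_pos: [0.5404, 0.0976, 0.0505]
eef_rot: [0.578, 0.704, -0.261, 0.32]
contact_force: [-0.7, 2.1, 6.0]
opening: 0.453
finger_force: 4.0
```

Run:
```python
from h import *
st()
```

```text
t 12.0 jig [ 0.0007 -0.0395  0.0505] q [-0.65  1.11 -0.04  1.77  0.95  1.03 -1.32] F [-0.24  2.17  5.98] op 0.453 4.0 rv [-0.003 -0.852 -0.001]
```

>>> servo_tool(translation=[[0.001, 0, -0.0011], [0.001, 0, -0.0011], [0.001, 0, -0.0011], [0.001, 0, -0.0011], [0, 0, 0]], turn=[[0, 0, 0], [0, 0, 0], [0, 0, 0], [0, 0, 0], [0, 0, 0]])

```text
clock: 12.62
tool_pos: [0.5391, 0.1044, 0.0491]
eef_rot: [0.578, 0.705, -0.26, 0.319]
contact_force: [0.1, 0.7, -0.6]
opening: 0.458
finger_force: 4.0
```

>>> servo_tool(translation=[[0, 0, 0], [0, 0, 0], [0, 0, 0], [0, 0, 0]], turn=[[0, 0, 0], [0, 0, 0], [0, 0, 0], [0, 0, 0]], grip=0.6)

```text
clock: 13.12
tool_pos: [0.5392, 0.104, 0.0496]
eef_rot: [0.578, 0.704, -0.261, 0.32]
contact_force: [-0.8, -0.3, 0.1]
opening: 0.6
finger_force: 0.0
```

Run:
```python
from h import *
st()
w=optics.snapshot("wrist"); cv2.imwrite("pics/w3.png",w["img"][:,:,::-1])
s=optics.snapshot("side"); np.savez("pics/s3.npz",**s)
L=jl(cloud(s)); L=L[np.isfinite(L[:,2])]
h=L[(abs(L[:,0])<.03)&(L[:,1]>-.12)&(L[:,1]<.1)&(abs(L[:,2]-.0625)<.006)]; print(np.histogram(h[:,1],np.arange(-.12,.1,.01)))
```

```text
t 13.125 jig [ 0.0007 -0.0331  0.0496] q [-0.66  1.11 -0.05  1.76  0.94  1.03 -1.31] F [-0.79 -0.12  0.14] op 0.6 0.0 rv [-0.003 -0.85  -0.001]
(array([ 2, 21,  4,  1,  0,  0,  0,  0,  2,  2,  2,  1,  0,  0,  0,  0, 25,
        4,  8, 14, 14]), array([-1.20000000e-01, -1.10000000e-01, -1.00000000e-01, -9.00000000e-02,
       -8.00000000e-02, -7.00000000e-02, -6.00000000e-02, -5.00000000e-02,
       -4.00000000e-02, -3.00000000e-02, -2.00000000e-02, -1.00000000e-02,
       -5.55111512e-17,  1.00000000e-02,  2.00000000e-02,  3.00000000e-02,
        4.00000000e-02,  5.00000000e-02,  6.00000000e-02,  7.00000000e-02,
        8.00000000e-02,  9.00000000e-02]))
```

View pics/w3.png

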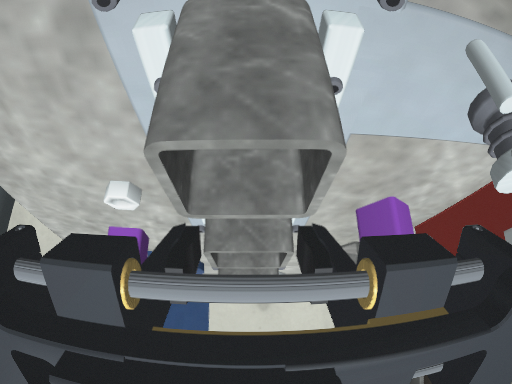

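The picture shows tube_at_arm upright in front at (245,180), and the middle tube apparently upright behind it at (250,240) between the fingers. I'll open fully and rise.

>>> servo_tool(translation=[[0, 0, 0], [0, 0, 0], [0, 0, 0], [-0.01, 0, -0.009], [-0.015, 0, -0.013], [-0.02, 0, -0.0175], [-0.03, 0, -0.026], [-0.03, 0, -0.026], [0, 0, 0]], turn=[[0, 0, 0], [0, 0, 0], [0, 0, 0], [0, 0, 0], [0, 0, 0], [0, 0, 0], [0, 0, 0], [0, 0, 0], [0, 0, 0]], grip=1)

```text
clock: 14.35
tool_pos: [0.5402, 0.1036, 0.1927]
eef_rot: [0.579, 0.704, -0.258, 0.321]
contact_force: [0.3, -0.4, -0.7]
opening: 0.999
finger_force: 0.0
```

Run:
```python
from h import *
st()
for n,f in(("side",cloud),("wrist",wcloud)):
    s=optics.snapshot(n); np.savez(f"pics/{n}4.npz",**s)
    L=jl(f(s)); L=L[np.isfinite(L[:,2])]
    for nm,b in(('stop',(-.12,-.06)),('mid',(-.057,.025)),('arm',(.03,.1))):
        h=L[(abs(L[:,0])<.035)&(L[:,1]>b[0])&(L[:,1]<b[1])&(L[:,2]>.055)&(L[:,2]<.075)]; print(n,nm,len(h),np.percentile(h,[3,50,97],axis=0).round(4).tolist() if len(h) else '')
    if n=="side": cv2.imwrite("pics/s4c.png",cv2.resize(s["img"][130:270,190:330],(600,600),interpolation=cv2.INTER_CUBIC)[:,:,::-1])
# knob plan
k=lambda a:(.125-.21*np.cos(a-1.08),.042-.21*np.sin(a-1.08))
print(k(0),k(1.08))
a=rows(jw(*k(0.0),.16),lean(0,np.pi/2),12)
a=rows(jw(*k(0.0),.16),lean(0,-np.pi/2),12)
```

```text
t 14.35 jig [ 0.0016 -0.0336  0.1927] q [-0.64  0.87 -0.07  1.77  0.85  1.19 -1.13] F [ 0.21 -0.42 -0.67] op 0.999 0.0 rv [-0.008 -0.848  0.002]
side stop 62 [[-0.0196, -0.1071, 0.0557], [-0.0004, -0.0875, 0.06], [0.0189, -0.0649, 0.0634]]
side mid 67 [[-0.0197, -0.0396, 0.0557], [-0.0025, -0.0182, 0.0597], [0.0194, 0.002, 0.0633]]
side arm 75 [[-0.019, 0.0409, 0.0555], [-0.0002, 0.0624, 0.0602], [0.019, 0.0825, 0.0632]]
wrist stop 880 [[-0.0183, -0.1065, 0.0554], [0.0013, -0.0783, 0.0611], [0.0199, -0.0668, 0.0637]]
wrist mid 1282 [[-0.018, -0.0388, 0.0555], [0.0013, -0.0144, 0.062], [0.0204, 0.0007, 0.0638]]
wrist arm 0 
(np.float64(0.026021043523514614), np.float64(0.22721113944583898)) (np.float64(-0.08499999999999999), np.float64(0.042))
[[0.0162, 0.0022, -0.0147], [0.0171, -0.0007, -0.0138], [0.0176, -0.0035, -0.0127], [0.0176, -0.0064, -0.0115], [0.0173, -0.0091, -0.0101], [0.0165, -0.0117, -0.0086], [0.0154, -0.0141, -0.007], [0.0139, -0.0162, -0.0053], [0.012, -0.018, -0.0037], [0.0099, -0.0195, -0.002], [0.0075, -0.0207, -0.0004], [0.0049, -0.0214, 0.0011]]
[[0.0555, 0.055, 0.1223]] x 12 jig now [ 0.0004 -0.0336  0.1898]
[[0.0162, 0.0022, -0.0147], [0.0166, 0.005, -0.0136], [0.0165, 0.0077, -0.0123], [0.0161, 0.0103, -0.0109], [0.0152, 0.0128, -0.0094], [0.014, 0.0151, -0.0078], [0.0124, 0.0171, -0.0062], [0.0105, 0.0188, -0.0046], [0.0083, 0.0201, -0.003], [0.0059, 0.0211, -0.0014], [0.0034, 0.0217, 0.0], [0.0006, 0.0219, 0.0013]]
[[-0.055, 0.0555, -0.1222]] x 12 jig now [ 0.0004 -0.0336  0.1898]
```

View pics/s4c.png

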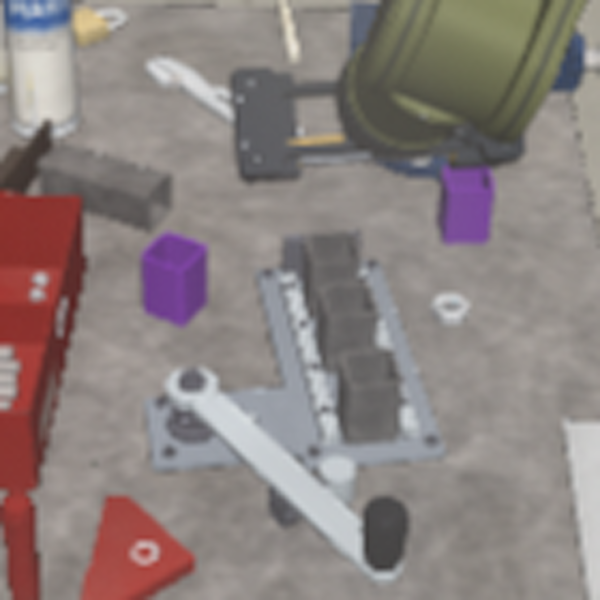

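All three tubes stand upright, at (335,265), (345,315) and (370,390) in the crop. The arm is still at home with its knob at (385,530). I'll go to the knob with the tool turned so it closes along the push direction.

>>> servo_tool(translation=[[0.0162, 0.0022, -0.0147], [0.0171, -0.0007, -0.0138], [0.0176, -0.0035, -0.0127], [0.0176, -0.0064, -0.0115], [0.0173, -0.0091, -0.0101], [0.0165, -0.0117, -0.0086]], turn=[[0.0555, 0.055, 0.1223], [0.0555, 0.055, 0.1223], [0.0555, 0.055, 0.1223], [0.0555, 0.055, 0.1223], [0.0555, 0.055, 0.1223], [0.0555, 0.055, 0.1223]])

```text
clock: 15.2
tool_pos: [0.5255, 0.2342, 0.1727]
eef_rot: [0.868, 0.441, -0.145, 0.176]
contact_force: [-0.0, 0.2, -0.5]
opening: 1.0
finger_force: 0.0
```

Run:
```python
from h import *
st()
s=dict(np.load("pics/side4.npz"));L=jl(cloud(s)); L=L[np.isfinite(L[:,2])]
h=L[(L[:,0]>-.02)&(L[:,0]<.07)&(L[:,1]>.18)&(L[:,1]<.28)&(L[:,2]>.075)&(L[:,2]<.11)]; print('knob side',len(h),np.percentile(h,[3,50,97],axis=0).round(4).tolist())
s=dict(np.load("pics/top0.npz"));L=jl(cloud(s)); L=L[np.isfinite(L[:,2])]
h=L[(L[:,0]>-.02)&(L[:,0]<.07)&(L[:,1]>.18)&(L[:,1]<.28)&(L[:,2]>.085)&(L[:,2]<.11)]; print('knob top',len(h),np.percentile(h,[3,50,97],axis=0).round(4).tolist())
k=lambda a:(.125-.21*np.cos(a-1.08),.042-.21*np.sin(a-1.08))
a=rows(jw(*k(0.0),.16),lean(0,np.pi/2),7)
```

```text
t 15.2 jig [0.0126 0.0974 0.1727] q [-0.62  0.87 -0.09  1.5   0.37  1.18 -1.53] F [ 0.01  0.21 -0.46] op 1.0 0.0 rv [ 0.    -0.472  0.812]
knob side 104 [[0.0134, 0.223, 0.0768], [0.0281, 0.2378, 0.0909], [0.0389, 0.2451, 0.0966]]
knob top 98 [[0.0117, 0.2161, 0.087], [0.0238, 0.2272, 0.0936], [0.0358, 0.2393, 0.0985]]
[[0.013, -0.0119, -0.0062], [0.012, -0.0135, -0.005], [0.0107, -0.0149, -0.0038], [0.0092, -0.0161, -0.0026], [0.0076, -0.0171, -0.0014], [0.0058, -0.0178, -0.0003], [0.0039, -0.0183, 0.0008]]
[[0.0474, 0.0475, 0.1043]] x 7 jig now [0.0126 0.0974 0.1727]
```

>>> servo_tool(translation=[[0.013, -0.0119, -0.0062], [0.012, -0.0135, -0.005], [0.0107, -0.0149, -0.0038], [0.0092, -0.0161, -0.0026], [0.0076, -0.0171, -0.0014], [0.0058, -0.0178, 0], [0.0039, -0.0183, 0.0008], [0, 0, 0], [0, 0, 0]], turn=[[0.0474, 0.0475, 0.1043], [0.0474, 0.0475, 0.1043], [0.0474, 0.0475, 0.1043], [0.0474, 0.0475, 0.1043], [0.0474, 0.0475, 0.1043], [0.0474, 0.0475, 0.1043], [0.0474, 0.0475, 0.1043], [0, 0, 0], [0, 0, 0]])

```text
clock: 16.32
tool_pos: [0.5136, 0.3628, 0.16]
eef_rot: [0.995, 0.1, -0.0, 0.001]
contact_force: [0.7, 0.4, -0.3]
opening: 1.0
finger_force: 0.0
```

Run:
```python
from h import *
st()
w=optics.snapshot("wrist");L=jl(wcloud(w)); L=L[np.isfinite(L[:,2])]
h=L[(L[:,0]>-.03)&(L[:,0]<.08)&(L[:,1]>.17)&(L[:,1]<.29)&(L[:,2]>.088)&(L[:,2]<.11)]; print('knob wrist',len(h),np.percentile(h,[3,50,97],axis=0).round(4).tolist() if len(h) else '')
a=rows(jw(.025,.228,.066),lean(0,np.pi/2),6)
```

```text
t 16.325 jig [0.0258 0.2258 0.16  ] q [-0.67  0.79 -0.04  1.63  0.05  0.73 -2.1 ] F [ 0.75  0.28 -0.28] op 1.0 0.0 rv [-0.002 -0.003  1.565]
knob wrist 1006 [[0.0171, 0.2182, 0.089], [0.0296, 0.2302, 0.095], [0.04, 0.2416, 0.0973]]
[[-0.0002, -0.0004, 0.0157], [-0.0002, -0.0004, 0.0157], [-0.0002, -0.0004, 0.0157], [-0.0002, -0.0004, 0.0157], [-0.0002, -0.0004, 0.0157], [-0.0002, -0.0004, 0.0157]]
[[0.0004, 0.0, 0.0008]] x 6 jig now [0.0261 0.2258 0.1602]
```

>>> servo_tool(translation=[[-0.0002, -0.0004, 0.0157], [-0.0002, -0.0004, 0.0157], [-0.0002, -0.0004, 0.0157], [-0.0002, -0.0004, 0.0157], [-0.0002, -0.0004, 0.0157], [-0.0002, -0.0004, 0.0157], [0, 0, 0]], turn=[[0, 0, 0], [0, 0, 0], [0, 0, 0], [0, 0, 0], [0, 0, 0], [0, 0, 0], [0, 0, 0]], grip=1)

```text
clock: 17.25
tool_pos: [0.5111, 0.3651, 0.0649]
eef_rot: [0.995, 0.1, -0.001, 0.001]
contact_force: [-0.0, -0.6, 0.1]
opening: 0.998
finger_force: 0.0
```

>>> servo_tool(translation=[[0, 0, 0], [0, 0, 0], [0, 0, 0], [0, 0, 0], [0, 0, 0], [0, 0, 0], [0, 0, 0], [0, 0, 0], [0, 0, 0]], turn=[[0, 0, 0], [0, 0, 0], [0, 0, 0], [0, 0, 0], [0, 0, 0], [0, 0, 0], [0, 0, 0], [0, 0, 0], [0, 0, 0]], grip=0.2, grip_force=20)

```text
clock: 18.38
tool_pos: [0.5121, 0.3662, 0.0664]
eef_rot: [0.995, 0.1, 0.001, 0.0]
contact_force: [-0.1, 2.2, -0.5]
opening: 0.322
finger_force: 20.0
```

```bash
cat > kn.py <<'E'
from h import *
st()
# lever estimate from tcp, and rows along the arc a0->a1 as jig shifts in tool axes
def arc(a0,a1,n):
    k=lambda a:np.array([.125-.21*np.cos(a-1.08),.042-.21*np.sin(a-1.08),0])
    A=np.linspace(a0,a1,n+1); q=Ro.from_quat(r.get_state()["eef_rot"])
    return [(q.inv()).apply(Rj.apply(k(A[i+1])-k(A[i]))).round(4).tolist() for i in range(n)]
j=wj(r.get_state()["tool_pos"]); d=j[:2]-[.125,.042]
a=1.08+np.arctan2(-d[1],-d[0]); print('lever est',a,'rad',np.hypot(*d))
E
python3 - <<'E'
from kn import *
T=arc(0,1.0,30)
for i in range(0,30,10): print(T[i:i+10])
E
```

```text
t 18.375 jig [0.025  0.2295 0.0664] q [-0.67  0.92 -0.04  1.67  0.06  0.55 -2.12] F [ 0.35  2.17 -0.52] op 0.322 20.0 rv [-1.000e-03  1.000e-03  1.566e+00]
lever est -0.0009624082332986283 rad 0.21247860509057803
[[-0.0061, 0.0034, -0.0], [-0.006, 0.0036, -0.0], [-0.0059, 0.0038, -0.0], [-0.0058, 0.004, -0.0], [-0.0056, 0.0042, -0.0], [-0.0055, 0.0043, -0.0], [-0.0053, 0.0045, -0.0], [-0.0052, 0.0047, -0.0], [-0.005, 0.0049, -0.0], [-0.0049, 0.005, -0.0]]
[[-0.0047, 0.0052, -0.0], [-0.0045, 0.0053, -0.0], [-0.0043, 0.0055, -0.0], [-0.0041, 0.0056, -0.0], [-0.004, 0.0058, -0.0], [-0.0038, 0.0059, -0.0], [-0.0036, 0.006, -0.0], [-0.0034, 0.0061, -0.0], [-0.0032, 0.0062, -0.0], [-0.0029, 0.0063, -0.0]]
[[-0.0027, 0.0064, -0.0], [-0.0025, 0.0065, -0.0], [-0.0023, 0.0066, -0.0], [-0.0021, 0.0067, -0.0], [-0.0019, 0.0068, -0.0], [-0.0016, 0.0068, -0.0], [-0.0014, 0.0069, -0.0], [-0.0012, 0.0069, -0.0], [-0.0009, 0.0069, 0.0], [-0.0007, 0.007, 0.0]]
```

>>> servo_tool(translation=[[-0.0061, 0.0034, 0], [-0.006, 0.0036, 0], [-0.0059, 0.0038, 0], [-0.0058, 0.004, 0], [-0.0056, 0.0042, 0], [-0.0055, 0.0043, 0], [-0.0053, 0.0045, 0], [-0.0052, 0.0047, 0], [-0.005, 0.0049, 0], [-0.0049, 0.005, 0]], turn=[[0, 0, 0], [0, 0, 0], [0, 0, 0], [0, 0, 0], [0, 0, 0], [0, 0, 0], [0, 0, 0], [0, 0, 0], [0, 0, 0], [0, 0, 0]])

```text
clock: 19.62
tool_pos: [0.4658, 0.3127, 0.0664]
eef_rot: [0.995, 0.1, 0.0, 0.0]
contact_force: [-1.4, 2.8, -1.0]
opening: 0.316
finger_force: 20.0
```

Run:
```python
from kn import *
```

```text
t 19.625 jig [-0.0307  0.186   0.0664] q [-0.65  0.87 -0.03  1.89  0.07  0.39 -2.11] F [-0.8   2.97 -0.98] op 0.316 20.0 rv [-1.000e-03 -0.000e+00  1.566e+00]
lever est 0.3336567230756221 rad 0.21208937697260147
```

Tracking well; continuing.

>>> servo_tool(translation=[[-0.0047, 0.0052, 0], [-0.0045, 0.0053, 0], [-0.0043, 0.0055, 0], [-0.0041, 0.0056, 0], [-0.004, 0.0058, 0], [-0.0038, 0.0059, 0], [-0.0036, 0.006, 0], [-0.0034, 0.0061, 0], [-0.0032, 0.0062, 0], [-0.0029, 0.0063, 0]], turn=[[0, 0, 0], [0, 0, 0], [0, 0, 0], [0, 0, 0], [0, 0, 0], [0, 0, 0], [0, 0, 0], [0, 0, 0], [0, 0, 0], [0, 0, 0]])

```text
clock: 20.88
tool_pos: [0.4401, 0.2481, 0.0664]
eef_rot: [0.995, 0.1, 0.001, 0.001]
contact_force: [0.2, 3.8, -1.7]
opening: 0.316
finger_force: 20.0
```

Run:
```python
from kn import *
s=optics.snapshot("top"); L=jl(cloud(s)); L=L[np.isfinite(L[:,2])]
h=L[(abs(L[:,0])<.022)&(L[:,1]>-.12)&(L[:,1]<.1)&(abs(L[:,2]-.0625)<.005)]; print(np.histogram(h[:,1],np.arange(-.12,.1,.01))[0])
```

```text
t 20.875 jig [-0.0685  0.1276  0.0664] q [-0.59  0.83 -0.03  2.06  0.1   0.26 -2.08] F [ 0.96  3.73 -1.68] op 0.316 20.0 rv [-0.002 -0.     1.567]
lever est 0.663346626282304 rad 0.21161424129847245
[ 0 24 10  9 20  5  0  6 18 11 10 22 19  5  5  6 18  0  0  0  0]
```

>>> servo_tool(translation=[[-0.0014, 0.0032, 0], [-0.0013, 0.0032, 0], [-0.0013, 0.0032, 0], [-0.0012, 0.0033, 0], [-0.0012, 0.0033, 0], [-0.0011, 0.0033, 0], [-0.0011, 0.0033, 0], [-0.001, 0.0033, 0], [-0.001, 0.0034, 0], [-0.0009, 0.0034, 0]], turn=[[0, 0, 0], [0, 0, 0], [0, 0, 0], [0, 0, 0], [0, 0, 0], [0, 0, 0], [0, 0, 0], [0, 0, 0], [0, 0, 0], [0, 0, 0]])

```text
clock: 22.18
tool_pos: [0.4356, 0.214, 0.0664]
eef_rot: [0.995, 0.1, 0.001, 0.0]
contact_force: [2.9, 2.6, -6.1]
opening: 0.314
finger_force: 20.0
```

>>> servo_tool(translation=[[-0.0009, 0.0034, 0], [-0.0008, 0.0034, 0], [-0.0008, 0.0034, 0], [-0.0007, 0.0034, 0], [-0.0006, 0.0034, 0], [-0.0006, 0.0034, 0], [0, 0, 0]], turn=[[0, 0, 0], [0, 0, 0], [0, 0, 0], [0, 0, 0], [0, 0, 0], [0, 0, 0], [0, 0, 0]])

```text
clock: 23.05
tool_pos: [0.4356, 0.193, 0.0665]
eef_rot: [0.995, 0.099, 0.001, 0.0]
contact_force: [4.8, 4.2, -7.5]
opening: 0.316
finger_force: 20.0
```

Run:
```python
from kn import *
s=optics.snapshot("top"); L=jl(cloud(s)); L=L[np.isfinite(L[:,2])]
h=L[(abs(L[:,0])<.022)&(L[:,1]>-.13)&(L[:,1]<.1)&(abs(L[:,2]-.0625)<.005)]; print(np.histogram(h[:,1],np.arange(-.13,.1,.005))[0])
T=arc(a,a+.2,15); print(T)
```

```text
t 23.05 jig [-0.0836  0.0744  0.0665] q [-0.49  0.82 -0.03  2.14  0.14  0.18 -2.03] F [ 5.52  3.15 -7.47] op 0.316 20.0 rv [-2.000e-03  1.000e-03  1.567e+00]
lever est 0.9257338153957153 rad 0.21113012014609092
[ 0  0  0  0 18  5  5  5  5  5  5 15 19  6  5  6  5  2  4 13 25  7  5  4
  3  5  4 13  6  0  0  0  0  0  0  0  0  0  0  0  0  0  0  0  0]
[[-0.0004, 0.0028, 0.0], [-0.0004, 0.0028, 0.0], [-0.0003, 0.0028, 0.0], [-0.0003, 0.0028, 0.0], [-0.0003, 0.0028, 0.0], [-0.0002, 0.0028, 0.0], [-0.0002, 0.0028, 0.0], [-0.0002, 0.0028, 0.0], [-0.0001, 0.0028, 0.0], [-0.0001, 0.0028, 0.0], [-0.0001, 0.0028, 0.0], [-0.0, 0.0028, 0.0], [0.0, 0.0028, 0.0], [0.0001, 0.0028, 0.0], [0.0001, 0.0028, 0.0]]
```

>>> servo_tool(translation=[[0.0005, 0.0025, 0.0003], [0.0004, 0.0025, 0.0003], [0.0003, 0.0025, 0.0002], [0.0002, 0.0025, 0], [0.0002, 0.0025, 0], [0.0001, 0.0025, 0], [0.0001, 0.0025, 0], [0.0001, 0.0025, 0], [0, 0, 0]], turn=[[0, 0, 0], [0, 0, 0], [0, 0, 0], [0, 0, 0], [0, 0, 0], [0, 0, 0], [0, 0, 0], [0, 0, 0], [0, 0, 0]])

```text
clock: 24.22
tool_pos: [0.4376, 0.1738, 0.0662]
eef_rot: [0.995, 0.101, -0.002, 0.001]
contact_force: [-4.6, 6.1, 8.1]
opening: 0.312
finger_force: 20.0
```

```bash
cat > chk.py <<'E'
from kn import *
for n in("top","side"):
    s=optics.snapshot(n); np.savez(f"pics/{n}c.npz",**s); L=jl(cloud(s)); L=L[np.isfinite(L[:,2])]
    h=L[(abs(L[:,0])<.022)&(L[:,1]>-.13)&(L[:,1]<.1)&(abs(L[:,2]-.0625)<.005)]; print(n,np.histogram(h[:,1],np.arange(-.13,.03,.005))[0],np.percentile(h[:,1],[1,99]).round(4))
    b=L[(L[:,0]>-.06)&(L[:,0]<.1)&(L[:,1]>.02)&(L[:,1]<.1)&(abs(L[:,2]-.048)<.005)]
    if len(b)>20:
        P=np.polyfit(b[:,0],b[:,1],1); print('arm',len(b),P, 'lever',1.08+P[0])
E
python3 chk.py
```

```text
t 24.225 jig [-0.0854  0.0552  0.0662] q [-0.45  0.82 -0.04  2.15  0.16  0.18 -2.  ] F [-3.35  6.91  8.14] op 0.312 20.0 rv [ 0.003 -0.004  1.565]
lever est 1.0173413430429898 rad 0.2108636570307504
top [ 0  0  9 14  3  4  4  4  5  5 25 11  3  4  7  4  5  7 20 11  6  6  4  4
  6  4 16  0  0  0  0] [-0.1166  0.0029]
arm 345 [-0.05712722  0.05017905] lever 1.0228727792794492
side [ 0  0  2 10  8  0  2  3  2  2  8 10  8  3  3  0  2  2  5 17  3  2  2  4
  2  4 12 10  0  0  0] [-0.1151  0.0078]
arm 321 [-0.05737566  0.05432578] lever 1.022624343876895
```

>>> servo_tool(translation=[[-0.0003, 0.0018, -0.0004], [0, 0.0018, 0], [0, 0.0018, 0], [0, 0.0018, 0], [0, 0.0018, 0], [0, 0, 0], [0, 0, 0]], turn=[[0, 0, 0], [0, 0, 0], [0, 0, 0], [0, 0, 0], [0, 0, 0], [0, 0, 0], [0, 0, 0]])

```text
clock: 25.2
tool_pos: [0.4388, 0.1664, 0.0663]
eef_rot: [0.995, 0.101, -0.002, -0.0]
contact_force: [-5.4, 7.9, 3.9]
opening: 0.315
finger_force: 20.0
```

```bash
python3 chk.py
```

```text
t 25.2 jig [-0.0857  0.0478  0.0663] q [-0.43  0.82 -0.04  2.16  0.16  0.18 -1.99] F [-3.8   8.81  3.92] op 0.315 20.0 rv [ 0.004 -0.003  1.563]
lever est 1.0526208905068033 rad 0.2107720901311673
top [ 0  0 10  8  4  4  5  6  4  6 25  9  5  5  7  4  3  8 22  8  5  6  4  5
  7  5 13  0  0  0  0] [-0.1168  0.0021]
arm 359 [-0.04142593  0.04693621] lever 1.0385740729682718
side [ 0  0  1 14  2  4  2  1  2  5  8 10  5  3  1  2  3  1  6 14  3  3  3  2
  2  2 14  8  0  0  0] [-0.1142  0.0062]
arm 319 [-0.01732105  0.04972043] lever 1.0626789509561092
```

>>> servo_tool(translation=[[-0.0003, 0.0011, -0.0002], [-0.0002, 0.0011, 0], [0, 0.001, 0], [0, 0, 0], [0, 0, 0], [0, 0, 0], [0, 0, 0]], turn=[[0, 0, 0], [0, 0, 0], [0, 0, 0], [0, 0, 0], [0, 0, 0], [0, 0, 0], [0, 0, 0]])

```text
clock: 26.18
tool_pos: [0.4393, 0.164, 0.0663]
eef_rot: [0.995, 0.102, -0.002, -0.001]
contact_force: [-4.9, 9.5, 1.6]
opening: 0.316
finger_force: 20.0
```

```bash
python3 chk.py
python3 - <<'E'
from h import *
s=dict(np.load("pics/sidec.npz")); p=proj(s,jw(0,0.02,.04))[0].astype(int); print(p)
c=s["img"][p[1]-50:p[1]+50,p[0]-65:p[0]+65]
cv2.imwrite("pics/fin.png",cv2.resize(c,None,fx=6,fy=6,interpolation=cv2.INTER_CUBIC)[:,:,::-1])
E
```

```text
t 26.175 jig [-0.0857  0.0453  0.0663] q [-0.43  0.82 -0.04  2.16  0.17  0.17 -1.99] F [-2.97 10.28  1.57] op 0.316 20.0 rv [ 4.000e-03 -1.000e-03  1.562e+00]
lever est 1.0643313826615883 rad 0.2107150034677294
top [ 0  0 11 12  4  4  6  6  5  5 24  9  3  5  5  4  5  6 23  8  6  7  4  5
  6  6 14  0  0  0  0] [-0.1168  0.0026]
arm 364 [-0.03168858  0.04580449] lever 1.0483114164416847
side [ 0  0  3 15  0  4  2  1  1  5 11 10  6  1  2  2  3  1  7 18  1  3  2  1
  1  4 19  4  0  0  0] [-0.1155  0.0077]
arm 318 [-0.00742066  0.0479911 ] lever 1.0725793394808547
[273 212]
```

View pics/fin.png

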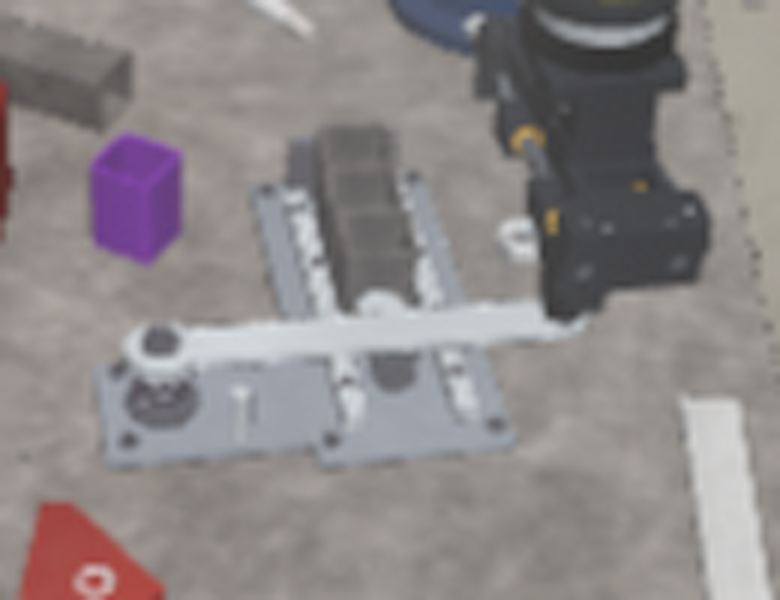

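The row is closed up, with the arm across the lane at (370,330). The nose estimates run from 6 to 8 mm. One small nudge, then settle and hand in.

>>> servo_tool(translation=[[0, 0.001, 0], [0, 0, 0], [0, 0, 0], [0, 0, 0], [0, 0, 0], [0, 0, 0], [0, 0, 0]], turn=[[0, 0, 0], [0, 0, 0], [0, 0, 0], [0, 0, 0], [0, 0, 0], [0, 0, 0], [0, 0, 0]])

```text
clock: 27.15
tool_pos: [0.4394, 0.1632, 0.0663]
eef_rot: [0.995, 0.102, -0.002, -0.001]
contact_force: [-4.4, 10.6, 2.8]
opening: 0.318
finger_force: 20.0
```

Run:
```python
from kn import *
print(r.finish_job())
```

```text
t 27.15 jig [-0.0857  0.0445  0.0663] q [-0.43  0.82 -0.04  2.16  0.17  0.17 -1.99] F [-2.22 11.3   2.76] op 0.318 20.0 rv [ 4.000e-03 -1.000e-03  1.562e+00]
lever est 1.0680629063531242 rad 0.21076040728683948
the job is handed in; nothing more can be done
None
```

I stood the fallen tube up, closed the row against the stop and handed the job in at 27 s, still holding the knob at about 11 N; I estimate the nose is pressed in 7–8 mm, but the hand-in returned no verdict.

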